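Load a label roll into the stall's label printer

TASK

The label printer is out of paper: lift the white label roll up and off its peg, lower it into the printer's open roll bed, then push the cover over and press it down until it is fully shut. Leave the orange roll hanging on its peg and do not drop the white roll or disturb the other things on the counter.

Things in the scene. Friction and masses are not known exactly. Their poses are not given: they have to be found in the camera images.
- label_roll: White paper label roll with a brown core: hollow cylinder 68 mm in diameter, 76 mm long, 38 mm bore right through, about 0.2 kg; hangs by its bore on one of the two pegs (which one varies). Origin at its centre, x along the bore, parallel to the peg. It can be taken from above with a finger on either side of its 68 mm diameter, the peg between the fingers.
- promo_roll: Orange label roll of the same size and form, hanging on the other peg; leave it there. Origin at its centre, x axis along the bore.
- peg_stand: Fixed peg stand: wire-grid panel 310 mm wide, 220 mm high on a flat plate. Two straight level steel pegs, 140 mm apart, 8 mm thick, axis 170 mm above the counter, stick 136 mm out of the panel along the stand's -x, towards the robot. A hanging roll's centre is 15 mm below the peg's axis, 65 to 81 mm from the panel. Origin on the counter under the panel's front face, z up, y along the panel.
- peg_left_tip (a point): Top of the upturned tip of the peg on the stand's +y side, 186 mm above the counter, 12 mm higher than the top of the straight peg. A hanging roll must rise 12 to 30 mm (21 mm is the middle of the play in its bore) to pass the tip, then move about 115 mm or more along the stand's -x to be off the peg.
- peg_right_tip (a point): Top of the upturned tip of the peg on the stand's -y side, 186 mm above the counter.
- printer: Fixed label printer, light grey on a black base, 200 mm deep, 170 mm wide; its flat deck is 59 mm above the counter. Origin on the counter under the middle of the roll bed. Front (tear bar, feed button) on its -x side, rear with the cover's hinge on its +x side, y along its width. It stands side-on, its rear turned to the robot's right.
- roll_bed (a point): Where the centre of a seated roll lies (79 mm above the counter, 20 mm above the deck). The bed is a shallow V trough along the printer's y: 76 mm wide (x), 18 mm deep, 104 mm long between two low blue guides that rise 14 mm above the deck. The roll lies with its bore along the printer's y; finger tips beside it, less than 20 mm below its centre, stay clear of the deck.
- cover (a joint): Angle of the printer's box-shaped cover in rad: 0 fully shut, about 1.55 to 1.75 at the start (standing open at the rear), stop at 1.8. Stiff hinge: it stays where it is left and takes 2 to 5 N at its free edge to swing shut.
- cover_hinge (a point): Middle of the cover's hinge axis, 85 mm from the bed's centre (printer +x), 59 mm above the counter, axis along the printer's y. The cover is a light grey box, open underneath, a clear window in its top: 150 mm from hinge to free edge, 156 mm wide, outer top face 62 mm from the hinge plane. Standing open, that top face is upright and looks to the rear, away from the bed.
- cover_press (a point): Point on the outer top face of the cover, in the middle of its width, 120 mm from the hinge and 30 mm from the free edge: a good place to push it over and press it down. 121 mm above the counter when shut. Its z axis is the outward normal of the face.
- sauce_bottle: Dark brown sauce bottle with a yellow label and red cap, 62 mm diameter, 220 mm tall, standing; origin under its base.
- spice_jar: Brown jar with a red lid, 68 mm diameter, 95 mm tall, standing; origin under its base.
- price_sign: Blank white price card, 130 by 75 mm, in a black clip on a small 50 mm square foot, 158 mm tall in all; origin under its foot.
- calculator: Grey calculator, 150 by 95 mm, 16 mm thick, lying flat; origin under its centre.
There are look-alikes about, which are no part of the job. What is shaped like the label_roll but purple is not meant.

How it is judged (in metres and radians):
On the way, in this order (a step that is already met when the one before it is completed fails the run):
1. the white roll is off its peg, clear of both pegs (distance between label_roll and peg_left_tip above 0.06 m and distance between label_roll and peg_right_tip above 0.06 m and x of label_roll in the frame of peg_stand below -0.165 m), for 0.1 s.
2. the white roll lies in the roll bed, let go (horizontal distance between label_roll and roll_bed below 0.025 m and z of label_roll in the frame of roll_bed between -0.007 and 0.007 m and angle between the x axis of label_roll and the y axis of printer, either way round below 0.25 rad and contact force between label_roll and the fingers below 0.05 N), for 0.2 s.
At the end, for the whole second after the job is handed in: The white roll lies at rest in the roll bed (centre within 25 mm sideways and 7 mm in height of the bed's centre, bore within 0.25 rad of the bed's length), the cover is shut to within 0.04 rad (6 mm at its free edge), and the orange roll still hangs within 30 mm of where it hung (horizontal distance between label_roll and roll_bed below 0.025 m and z of label_roll in the frame of roll_bed between -0.007 and 0.007 m and angle between the x axis of label_roll and the y axis of printer, either way round below 0.25 rad and value of joint cover below 0.04 rad and linear speed of label_roll below 0.02 m/s and distance of promo_roll from where it was at the start of the episode below 0.03 m); the robot touches nothing.
It fails at once if the white roll is dropped: it falls freely from more than about 3 cm (faster than 0.8 m/s with nothing holding it) (contact force between label_roll and the fingers below 0.05 N and linear speed of label_roll above 0.8 m/s).
It fails at once if the orange roll is moved more than 3 cm (distance of promo_roll from where it was at the start of the episode above 0.03 m).
It fails at once if the sauce bottle, spice jar, price sign or calculator is pushed more than 3 cm or knocked over (distance of any of sauce_bottle, spice_jar, price_sign, calculator from where it was at the start of the episode above 0.03 m or angle between any of sauce_bottle, spice_jar, price_sign's own z axis and vertical above 0.4 rad).
It also fails if it takes over 64 s, if anything falls off the work surface, if the arm or the gripper's body presses on something with over 40 N, if the wrist force passes 120 N, or if a joint passes its speed limit or range.

ROBOT

A 6-joint arm with a two-finger parallel gripper is mounted at the origin on the work surface. World frame = base frame: x ahead of the robot, y to its left, z up, the work surface at z = 0. Lengths are in m, angles in degrees, forces in N, time in s.
With the tool pointing down it reaches from about 0.25 to 0.8 m from the base axis. Payload 3.9 kg.
Tool frame: the origin (TCP) lies midway between the tips of the shut fingers; the grasp point (between the pads) lies 19 mm behind it (grasp_offset is the distance from the TCP to the grasp point, in m); z points along the fingers, y is the line along which they close (so a half turn about z gives the same grasp; the last joint's range is limited). The gripper opens to 85 mm and grips with 20 to 120 N. Pads are 22 mm wide; open, the fingers measure 114 mm over their backs; the gripper's body (76 mm by 85 mm) begins 54 mm behind the grasp point. The pads swing forward as they close: fully open they stand 13 mm farther back than shut.
Start: joints at [-67.151, 14.897, -7.913, 67.191, 0, 90], TCP at [0.204, -0.484, 0.231] pointing down, gripper open.
Joint ranges: [-159.42, 159.42], [-47.68, 98.78], [-73.54, 78.23], [-108.79, 121.32], [-90, 84.71], [-180, 180]. Speed limits (degrees/s): [147.25, 147.25, 180, 180, 180, 180].

INTERFACE

Orientations are given as [roll, pitch, yaw] about the fixed x, y, z axes, in that order (R = Rz(yaw) Ry(pitch) Rx(roll)).
In Python, from bench import * gives the robot as it stands. The module is installed in compiled form; this text tells all that it offers.
- The arm moves only by the tool servo_tool, never from a script. Its argument "steps" is a list of rows, each a list of 3 entries, a list of its own where there are three numbers: the shift along the tool's x, y, z in mm, then the turn, a rotation vector about the tool's x, y, z in rad, then the opening, from 0 (shut) to 1 (fully open). A call has 1 to 12 rows; each row is the pose to reach, as a shift and turn from the pose commanded when the call began, along the tool's axes at that moment; what a row does not reach only later rows make up. A row lasts 1/10 s, in which the tool goes at most 50 mm and 8.59 degrees, less where a joint would pass 70% of its speed; a pose out of reach is approached as far as the arm can. A call with a gripper value outside its range is refused whole. The fingers move at their own pace and stop on an object; "newtons" is the grip in N (left out, the last holds). Time passes only in rows, so rows that repeat a pose let the fingers close. It gives the time, the measured TCP pose, the force, the opening and the grip force at its end, in the units of the state.
- get_state(): the state, without advancing time (a new reading comes with each control period).
- snapshot(name): name is "scene" or "top"; returns the picture (400x640x3 uint8, red, green, blue); there is no depth.
- camera_info(name): a dict with "fovy" (degrees; the focal length in pixels is half the picture's height over the tangent of half this angle, whatever the lens; pixels are square), "cx", "cy" (the principal point, pixels), "origin" and "rotation" of the camera in the world. Camera axes: x right, y up, looking along -z (the intrinsics and any distortion apply to the point x, -y, -z); pixel columns grow to the right and rows downward; lengths in m; the calibration is good to about 2 mm. A picture is of the moment at which its call begins. camera_info takes no time and is no camera call.
- finish_job(): hands the job in; it is judged then, once.
The state is a dict: "time": time; "joint_pos": joint angles; "qd": joint speeds; "joint_torque": joint torques, N m; "tcp_pos": TCP position; "orientation": TCP orientation; "force": force on the tool from outside, world axes, zero at the start; "ft_torque": the same for the moment, N m; "finger_gap": finger opening in m; "gripper_force": force on a finger pad.
Only numpy, scipy, OpenCV 4.12 (cv2) and the standard library are available. Lean on these libraries where they do the work, as an engineer would, in place of code of your own. Each camera call takes 0.05 s, during which the arm holds its last target. There are 200 camera calls.

## Working session

There is one attempt and no reset: what is moved stays moved. The work goes in short steps, Python scripts to look and compute and a tool call to move; the robot and the scene stay as the last step left them, time stands still between calls to the robot, and variables do not carry over. Pictures are saved under pics/ and viewed, at most 10 in all, crops included, and the job is handed in when it is done.

Besides the shell and the picture viewer there is one more tool, called as name(argument=value, ...) on one line, values as JSON. servo_tool: Moves the arm, as the interface text tells. Its arguments: {"type":"object","properties":{"steps":{"type":"array","items":{"type":"array"}},"newtons":{"type":"number"}},"required":["steps"]}

```bash
mkdir -p pics
python3 - <<'E'
from bench import *
import cv2
for n in ("scene","top"):
    cv2.imwrite(f"pics/{n}0.png",cv2.resize(snapshot(n),(800,500),interpolation=cv2.INTER_CUBIC)[:,:,::-1])
    print(n,camera_info(n))
print(get_state())
E
```

```text
scene {'fovy': 55.224014230224206, 'cx': 320.677228566627, 'cy': 196.20164720303472, 'origin': array([ 0.91159817, -0.4089111 ,  0.85568581]), 'rotation': array([42.73933584, -0.56438348, 43.44240338])}
top {'fovy': 49.051703131159876, 'cx': 324.48831104499834, 'cy': 202.97750118530428, 'origin': array([0.40531638, 0.07587164, 1.16503419]), 'rotation': array([  4.10514319,   0.94621103, -91.48613341])}
{'time': 0.1, 'joint_pos': array([-6.71511930e+01,  1.49316733e+01, -7.97610266e+00,  6.71918026e+01,
       -2.01944281e-04,  8.99992208e+01]), 'qd': array([-0.04354099, -0.04910304,  0.23185807, -0.0338908 , -0.02773457,
        0.00182962]), 'joint_torque': array([ 2.94448100e-04, -4.06509376e+01,  2.54526865e+01,  1.01461611e-02,
        3.50391690e-05, -1.84658364e-05]), 'tcp_pos': array([ 0.20362245, -0.48324885,  0.23056582]), 'orientation': array([-1.79900422e+02,  2.00589763e-04,  2.28495865e+01]), 'force': array([ 0.00538199,  0.23809385, -0.37855723]), 'ft_torque': array([0.01106726, 0.02451488, 0.00137531]), 'gripper_force': 0.0, 'finger_gap': 0.08539968239799736}
```

View pics/scene0.png

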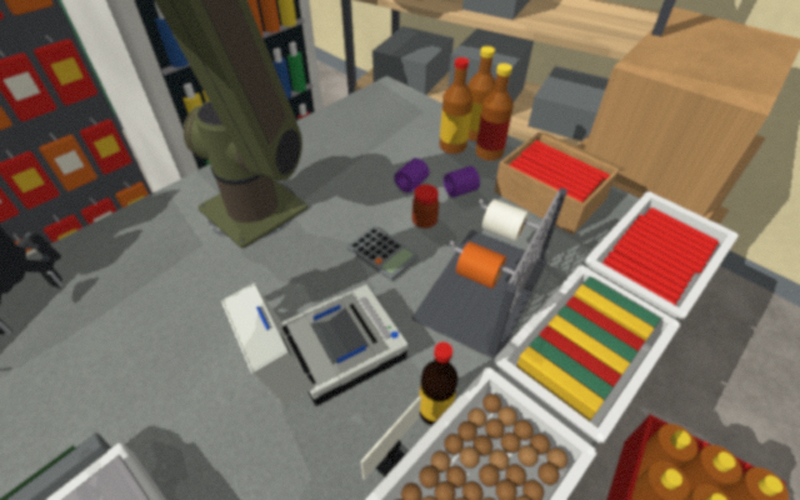

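View pics/top0.png

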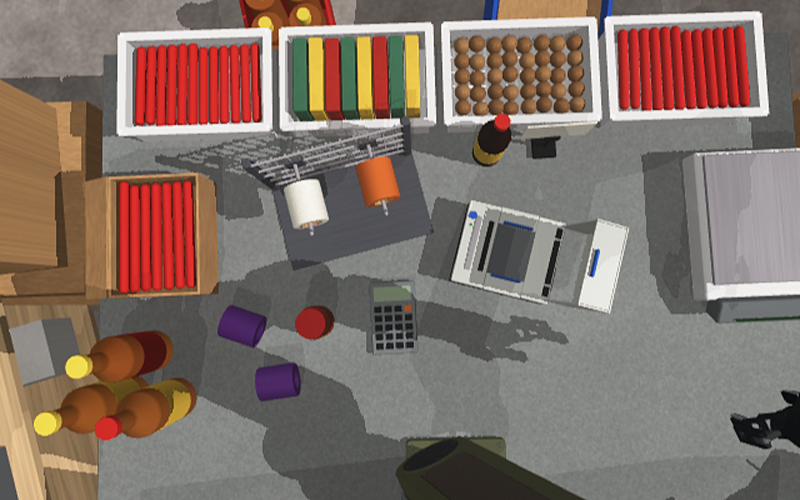

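The white roll is at about (505,219) in the scene view and (306,204) in the top view.

Candidates in the top view:
- white roll on peg (306,204)
- orange roll on peg (378,181)
- purple rolls (242,326) and (278,381)

I choose the white one and will check it in a close crop, together with the stand and printer features.

Run:
```python
from bench import *
import cv2, numpy as np
S=snapshot("scene")[:,:,::-1];T=snapshot("top")[:,:,::-1]
cv2.imwrite("pics/s.png",S);cv2.imwrite("pics/t.png",T)
def c(I,x0,x1,y0,y1): return cv2.resize(I[y0:y1,x0:x1],None,fx=3,fy=3,interpolation=cv2.INTER_CUBIC)
cv2.imwrite("pics/stand.png",np.hstack([c(T,195,330+15,90,235),c(S,330,445,145,290)]))
cv2.imwrite("pics/printer.png",np.vstack([c(T,350,515,155,255),c(S,170,335,225,325)]))
```

```text
(no output)
```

View pics/stand.png

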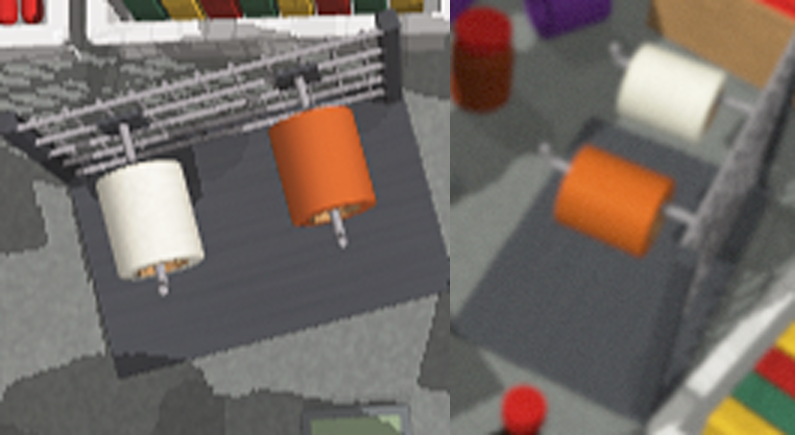

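View pics/printer.png

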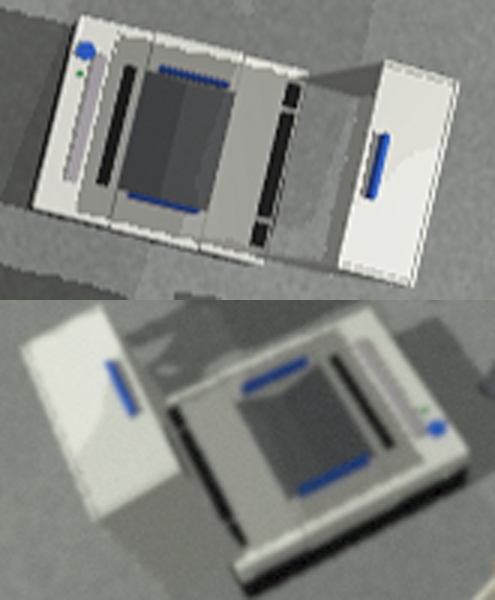

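The crops confirm the white roll on the left peg. Its tip is at crop (164,290) in top and (616,48) in scene, and the orange tip is at (343,241) / (546,150). The bed's guides, feed button and open cover (end wall facing up) are clear in both views. Next I triangulate them.

```bash
cat > h.py <<'E'
import numpy as np, cv2
from scipy.spatial.transform import Rotation as R
from bench import *
def cam(n):
    c=camera_info(n); return c,200/np.tan(np.radians(c['fovy']/2)),R.from_euler('xyz',c['rotation'],degrees=True).as_matrix()
C={n:cam(n) for n in('scene','top')}
def ray(n,u,v):
    c,f,M=C[n]; d=M@np.array([(u-c['cx'])/f,-(v-c['cy'])/f,-1]); return c['origin'],d/np.linalg.norm(d)
def proj(n,P):
    c,f,M=C[n]; q=(np.atleast_2d(P)-c['origin'])@M; return np.c_[c['cx']-f*q[:,0]/q[:,2],c['cy']+f*q[:,1]/q[:,2]]
def tri(t,s):
    (o1,d1),(o2,d2)=ray('top',*t),ray('scene',*s)
    a,b=np.linalg.lstsq(np.c_[d1,-d2],o2-o1,rcond=None)[0]
    p,q=o1+a*d1,o2+b*d2; return (p+q)/2,np.linalg.norm(p-q)
E
python3 - <<'E'
from h import *
def k(p,x0,y0): return ((p[0]+.5)/3-.5+x0,(p[1]+.5)/3-.5+y0)
st=lambda t,s:tri(k(t,195,90),k((s[0]-450,s[1]),330,145))
pr=lambda t,s:tri(k(t,350,155),k(s,170,225))
P={}
for n,f,t,s in [("tipW",st,(164,290),(616,48)),("tipO",st,(343,241),(546,150)),
 ("g+y",pr,(194,77),(334,176)),("g-y",pr,(164,204),(275,74)),("button",pr,(86,50),(437,128)),
 ("cov o+",pr,(460,80),(97,217)),("cov o-",pr,(413,287),(22,48)),("cov i+",pr,(385,60),(180,168)),("cov i-",pr,(340,270),(97,10))]:
    P[n],m=f(t,s); print(n,P[n].round(4),"miss",round(m*1e3,1))
d=P['tipW']-P['tipO'];print(np.linalg.norm(d),np.degrees(np.arctan2(d[1],d[0])))
d=P['g+y']-P['g-y'];print(np.linalg.norm(d),np.degrees(np.arctan2(d[1],d[0])))
d=P['cov o+']-P['cov o-'];print(np.linalg.norm(d),np.degrees(np.arctan2(d[1],d[0])))
E
```

```text
tipW [0.5198 0.2606 0.1781] miss 1.9
tipO [0.553  0.1238 0.1767] miss 0.6
g+y [ 0.5362 -0.1361  0.0616] miss 0.4
g-y [ 0.4305 -0.1062  0.0628] miss 1.5
button [ 0.5621 -0.047   0.0568] miss 0.4
cov o+ [ 0.513  -0.3051  0.1954] miss 1.6
cov o- [ 0.3619 -0.2645  0.1908] miss 1.1
cov i+ [ 0.5279 -0.249   0.2033] miss 0.2
cov i- [ 0.376  -0.21    0.1966] miss 1.7
0.1407302511135024 103.66052864214778
0.1099303954481496 -15.811518808643287
0.15651265750448198 -15.013627788493139
```

```bash
cat > fit.py <<'E'
from h import *
from scipy.optimize import least_squares
def k(p,x0,y0): return ((p[0]+.5)/3-.5+x0,(p[1]+.5)/3-.5+y0)
st=[((164,290),(616,48)),((343,241),(546,150))]
pr=[((194,77),(334,176)),((164,204),(275,74)),((460,80),(97,217)),((413,287),(22,48)),((385,60),(180,168)),((340,270),(97,10))]
ut=np.array([k(a,195,90) for a,_ in st]+[k(a,350,155) for a,_ in pr])
us=np.array([k((b[0]-450,b[1]),330,145) for _,b in st]+[k(b,170,225) for _,b in pr])
def pts(p):
    x,y,a,X,Y,A,th=p[:7]
    S=np.array([[-.134,.07,.186],[-.134,-.07,.186]])
    c,s=np.cos(th),np.sin(th); q=[]
    for n in (.062,0):
        for w in (.078,-.078): q.append([.085-.15*c+n*s,w,.059+.15*s+n*c])
    Q=np.array([[0,.0545,.070],[0,-.0545,.070]]+q)
    z=lambda P,x,y,a:P@R.from_euler('z',a).as_matrix().T+[x,y,0]
    return np.r_[z(S,x,y,a),z(Q,X,Y,A)]
def res(p,k1s):
    P=pts(p);r=[]
    for i,(n,u) in enumerate((('top',ut),('scene',us))):
        c,f,M=C[n]; v=proj(n,P+p[7+3*i:10+3*i]); d=(v-[c['cx'],c['cy']]); r2=(d**2).sum(1,keepdims=True)/f**2
        r.append((d*(1+k1s*p[13+i]*r2)+[c['cx'],c['cy']]-u).ravel())
    return np.concatenate(r+[p[7:13]/.002])
p0=np.r_[.65,.22,.24,.48,-.12,-1.83+0.0,1.6,np.zeros(8)]
p0[5]=np.radians(-105.5)
if __name__=="__main__":
  for kk in(0,1):
    o=least_squares(res,p0,args=(kk,)); p=o.x
    print(kk,"cost",o.cost.round(2),"stand",p[:2].round(4),np.degrees(p[2]).round(2),"printer",p[3:5].round(4),np.degrees(p[5]).round(2),"th",p[6].round(3),"shift",(p[7:13]*1e3).round(1),"k",p[13:].round(3))
    print(res(p,kk)[:32].reshape(2,8,2).round(1).tolist()); np.save(f"p{kk}.npy",p)
E
python3 fit.py
```

```text
0 cost 9.22 stand [0.6673 0.2214] 13.73 printer [ 0.4835 -0.121 ] -105.44 th 1.74 shift [-1.4  0.8 -0.1  1.4 -0.8 -2.4] k [0. 0.]
[[[0.1, -0.4], [0.4, -0.4], [0.0, 0.2], [0.1, 0.1], [0.4, 0.4], [0.7, 0.3], [-0.2, -0.2], [-1.0, -0.8]], [[-0.3, -0.4], [0.0, -0.8], [0.1, -1.0], [-0.3, -0.4], [-1.0, 1.8], [-0.8, 0.1], [1.0, 0.5], [1.1, -1.9]]]
1 cost 6.14 stand [0.6677 0.221 ] 13.63 printer [ 0.4839 -0.1226] -105.49 th 1.757 shift [-1.5  1.4 -0.2  1.5 -1.4 -1.4] k [-0.057 -0.132]
[[[-0.0, -0.6], [0.2, -0.5], [0.2, 0.1], [0.3, -0.1], [-0.2, 0.8], [0.5, -0.0], [0.2, 0.2], [-0.3, -0.9]], [[-0.6, -0.3], [-0.1, -0.9], [-0.2, -1.1], [-0.5, -0.3], [-0.2, 1.0], [0.5, 0.5], [0.2, 0.6], [0.8, -1.3]]]
```

```bash
cat > roll.py <<'E'
from fit import *
from scipy.optimize import minimize
def white(I,b):
    h=cv2.cvtColor(I,cv2.COLOR_BGR2HSV); m=((h[...,1]<70)&(h[...,2]>150)).astype(np.uint8)
    z=np.zeros_like(m); z[b[2]:b[3],b[0]:b[1]]=m[b[2]:b[3],b[0]:b[1]]
    n,l,s,_=cv2.connectedComponentsWithStats(z); j=1+np.argmax(s[1:,4]); z=(l==j).astype(np.uint8)
    cs,_=cv2.findContours(z,0,1); h=np.zeros_like(z); cv2.fillConvexPoly(h,cv2.convexHull(max(cs,key=cv2.contourArea)),1); return h
def cyl(x,y,z,a):
    t=np.linspace(0,2*np.pi,40); return np.array([[e,.034*np.cos(q),.034*np.sin(q)] for e in(-.038,.038) for q in t])@R.from_euler('z',a).as_matrix().T+[x,y,z]
def sil(n,P,i,p):
    c,f,M=C[n]; v=proj(n,P+p[7+3*i:10+3*i]); d=v-[c['cx'],c['cy']]; v=d*(1+p[13+i]*(d**2).sum(1,keepdims=True)/f**2)+[c['cx'],c['cy']]
    m=np.zeros((400,640),np.uint8); cv2.fillConvexPoly(m,np.round(cv2.convexHull(v.astype(np.float32))*256).astype(int),255,lineType=cv2.LINE_AA,shift=8); return m/255.
def fitroll(masks,p,x0,views=('top','scene')):
    def cost(q): return sum(np.abs(sil(n,cyl(q[0],q[1],q[2],q[3]),i,p)-masks[n]).sum()/masks[n].sum() for i,n in enumerate(('top','scene')) if n in views)
    o=minimize(cost,x0,method='Nelder-Mead',options=dict(initial_simplex=np.array([x0]+[np.array(x0)+d for d in np.diag([.01,.01,.01,.1])]),maxiter=400)); return o.x,o.fun
if __name__=="__main__":
    m={'top':white(cv2.imread('pics/t.png'),(225,266,138,188)),'scene':white(cv2.imread('pics/s.png'),(380,424,155,195))}
    print({n:(v.sum(),cv2.boundingRect(v)) for n,v in m.items()})
    for kk in(0,1):
        p=np.load(f"p{kk}.npy"); a=p[2]; c=np.r_[p[:2],0]+R.from_euler('z',a).apply([-.073,.07,.155])
        q,fv=fitroll(m,p,np.r_[c,a]); 
        l=R.from_euler('z',-a).apply(q[:3]-np.r_[p[:2],0]); print(q[:3].round(4),np.degrees(q[3]).round(1),fv.round(3),"in stand",l.round(4))
E
python3 roll.py
```

```text
{'top': (np.uint64(1103), (227, 143, 36, 41)), 'scene': (np.uint64(828), (386, 160, 36, 32))}
[0.5754 0.2722 0.1588] 16.2 0.194 in stand [-0.0772  0.0712  0.1588]
[0.576  0.2722 0.1599] 15.3 0.167 in stand [-0.0771  0.0714  0.1599]
```

```bash
cat > mv.py <<'E'
import sys
from h import *
def rel(x,y,z,yaw,roll=180,pitch=0):
    s=get_state(); A=R.from_euler('xyz',s['orientation'],degrees=True); B=R.from_euler('xyz',[roll,pitch,yaw],degrees=True)
    print("t",round(s['time'],1),"tcp",s['tcp_pos'].round(4),"rpy",s['orientation'].round(1),"q",s['joint_pos'].round(0),"shift",(A.inv().apply(np.array([x,y,z])-s['tcp_pos'])*1e3).round(0),"turn",(A.inv()*B).as_rotvec().round(3))
if __name__=="__main__": rel(*map(float,sys.argv[1:]))
E
python3 mv.py .204 -.484 .40 100; python3 mv.py .3 -.2 .40 110
```

```text
t 0.2 tcp [ 0.2037 -0.4834  0.2308] rpy [-179.9   -0.    22.8] q [-67.  15.  -8.  67.   0.  90.] shift [   0.    0. -169.] turn [-1.000e-03 -1.000e-03 -1.347e+00]
t 0.2 tcp [ 0.2037 -0.4834  0.2308] rpy [-179.9   -0.    22.8] q [-67.  15.  -8.  67.   0.  90.] shift [ 199. -224. -169.] turn [-1.000e-03 -1.000e-03 -1.521e+00]
```

servo_tool(steps=[[[0,0,-60],[0,0,-0.1],1],[[0,0,-120],[0,0,-0.25],1],[[0,0,-170],[0,0,-0.4],1],[[30,-40,-170],[0,0,-0.55],1],[[60,-80,-170],[0,0,-0.7],1],[[95,-115,-170],[0,0,-0.85],1],[[130,-150,-170],[0,0,-1.0],1],[[165,-185,-170],[0,0,-1.15],1],[[200,-220,-170],[0,0,-1.3],1],[[200,-220,-170],[0,0,-1.4],1],[[200,-220,-170],[0,0,-1.5],1],[[200,-220,-170],[0,0,-1.52],1]], newtons=40)

```text
time: 1.4
tcp_pos: [0.3029, -0.2027, 0.4013]
orientation: [-180.0, 0.0, 110.1]
force: [-0.7, -0.6, -0.1]
finger_gap: 0.0855
gripper_force: 0.0
```

```bash
python3 mv.py .576 .272 .33 194.5
```

```text
t 1.4 tcp [ 0.3029 -0.2027  0.4013] rpy [-180.     0.   110.1] q [-34.  -2.  -3.  90.  -0.  36.] shift [352. 420.  71.] turn [-0.     0.    -1.473]
```

servo_tool(steps=[[[30,35,0],[0,0,-0.13],1],[[60,70,0],[0,0,-0.26],1],[[90,105,0],[0,0,-0.4],1],[[120,140,0],[0,0,-0.53],1],[[150,175,0],[0,0,-0.67],1],[[180,210,0],[0,0,-0.8],1],[[210,245,0],[0,0,-0.94],1],[[240,280,10],[0,0,-1.07],1],[[270,320,20],[0,0,-1.2],1],[[300,355,40],[0,0,-1.3],1],[[330,390,55],[0,0,-1.4],1],[[352,420,71],[0,0,-1.47],1]])

```text
time: 2.6
tcp_pos: [0.5787, 0.2726, 0.3287]
orientation: [180.0, -0.0, -165.7]
force: [-0.2, -0.1, -0.5]
finger_gap: 0.0853
gripper_force: 0.0
```

Run:
```python
import mv,cv2,numpy as np
from bench import *
mv.rel(.576,.272,.18,194.5)
S=snapshot("scene")[:,:,::-1];T=snapshot("top")[:,:,::-1]
cv2.imwrite("pics/t1.png",T)
c=lambda I,x0,x1,y0,y1:cv2.resize(I[y0:y1,x0:x1],None,fx=3,fy=3,interpolation=cv2.INTER_CUBIC)
cv2.imwrite("pics/above.png",np.hstack([c(T,195,345,70,230),c(S,330,445,90,250)]))
```

```text
t 2.6 tcp [0.5787 0.2726 0.3287] rpy [ 180.    -0.  -165.7] q [25. 26. 24. 88.  0. 11.] shift [  3.   0. 149.] turn [ 0.    -0.001 -0.004]
```

View pics/above.png

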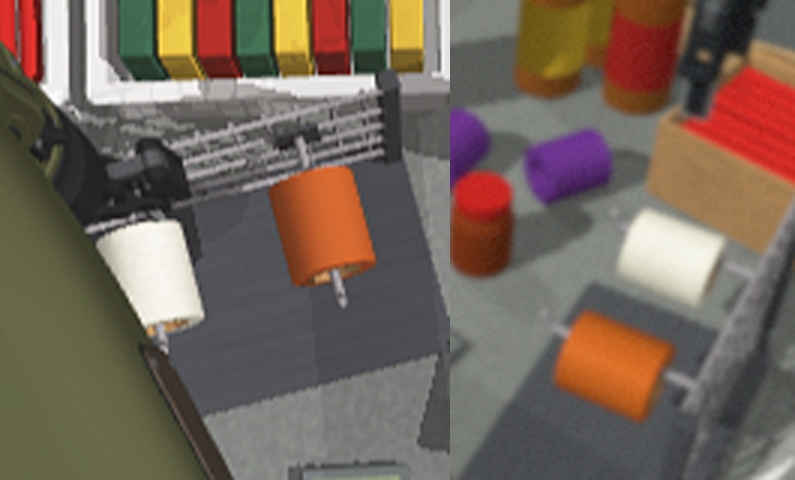

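servo_tool(steps=[[[3,0,40],[0,0,0],1],[[3,0,80],[0,0,0],1],[[3,0,110],[0,0,0],1],[[3,0,130],[0,0,0],1],[[3,0,145],[0,0,0],1],[[3,0,155],[0,0,0],1],[[3,0,155],[0,0,0],1]])

```text
time: 3.4
tcp_pos: [0.5738, 0.2686, 0.1742]
orientation: [-180.0, -0.2, -166.0]
force: [-0.9, -0.6, -0.2]
finger_gap: 0.0854
gripper_force: 0.0
```

Run:
```python
import mv,cv2,numpy as np
from bench import *
mv.rel(.576,.272,.131,194.5); print(get_state()['force'])
S=snapshot("scene")[:,:,::-1]
cv2.imwrite("pics/a2.png",cv2.resize(S[100:240,350:470],None,fx=4,fy=4,interpolation=cv2.INTER_CUBIC))
```

```text
t 3.4 tcp [0.5738 0.2686 0.1742] rpy [-180.    -0.2 -166. ] q [25. 27.  2. 65. -0. 11.] shift [-3.  3. 43.] turn [-0.001 -0.003 -0.008]
[-0.87780898 -0.57566441 -0.2316507 ]
```

View pics/a2.png

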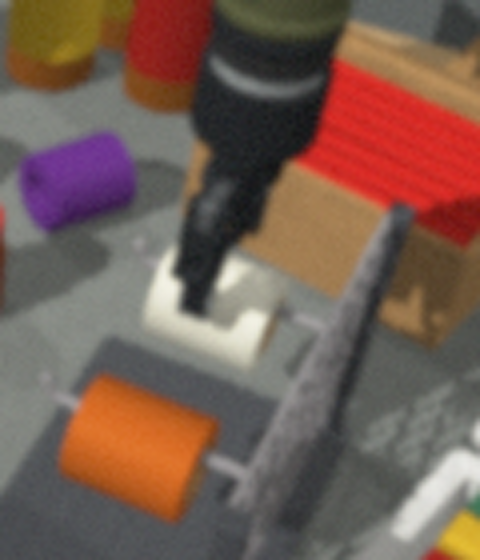

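The near finger stands beside the roll's near side, with its tip at crop (195,312). I'll check this against the projected tip position.

Run:
```python
import mv
from h import *
mv.rel(.576,.272,.131,194.5)
s=get_state();A=R.from_euler('xyz',s['orientation'],degrees=True)
for l in([0,-.0427,-.013],[0,-.057,-.013],[0,.0427,-.013]):
    P=s['tcp_pos']+A.apply(l); print(P.round(3),((proj('scene',P)[0]-[350,100])*4).round(0))
for P in ([.576,.272,.155],[.576,.272,.189]): print(((proj('scene',P)[0]-[350,100])*4).round(0))
```

```text
t 3.5 tcp [0.5745 0.2691 0.1753] rpy [-180.    -0.  -165.9] q [25. 27.  2. 65. -0. 11.] shift [-2.  2. 44.] turn [-0.    -0.001 -0.008]
[0.585 0.228 0.188] [192. 305.]
[0.588 0.214 0.188] [184. 318.]
[0.564 0.311 0.188] [240. 226.]
[213. 301.]
[222. 262.]
```

The projection matches the picture, so I descend and grip.

servo_tool(steps=[[[-2,2,10],[0,0,0],1],[[-2,2,22],[0,0,0],1],[[-2,2,34],[0,0,0],1],[[-2,2,44],[0,0,0],1],[[-2,2,44],[0,0,0],1],[[-2,2,44],[0,0,0],0.4],[[-2,2,44],[0,0,0],0.4],[[-2,2,44],[0,0,0],0.4],[[-2,2,44],[0,0,0],0.4],[[-2,2,44],[0,0,0],0.4],[[-2,2,44],[0,0,0],0.4]], newtons=40)

```text
time: 4.55
tcp_pos: [0.5763, 0.2725, 0.1316]
orientation: [180.0, 0.0, -165.8]
force: [-0.3, 0.3, 0.6]
finger_gap: 0.0666
gripper_force: 45.4
```

servo_tool(steps=[[[0,0,-7],[0,0,0],0.4],[[0,0,-14],[0,0,0],0.4],[[0,0,-21],[0,0,0],0.4],[[0,0,-21],[0,0,0],0.4],[[0,0,-21],[0,0,0],0.4]])

```text
time: 5.05
tcp_pos: [0.5763, 0.2725, 0.1527]
orientation: [180.0, 0.0, -165.8]
force: [-0.4, -0.2, -3.2]
finger_gap: 0.0666
gripper_force: 45.3
```

servo_tool(steps=[[[12,0,0],[0,0,0],0.4],[[25,0,0],[0,0,0],0.4],[[40,0,0],[0,0,0],0.4],[[55,0,0],[0,0,0],0.4],[[55,0,0],[0,0,0],0.4]])

```text
time: 5.55
tcp_pos: [0.5205, 0.2582, 0.1519]
orientation: [-180.0, -0.2, -165.8]
force: [0.1, 0.4, -2.6]
finger_gap: 0.067
gripper_force: 45.3
```

servo_tool(steps=[[[15,0,0],[0,0,0],0.4],[[30,0,0],[0,0,0],0.4],[[48,0,0],[0,0,0],0.4],[[65,0,0],[0,0,0],0.4],[[78,0,0],[0,0,0],0.4],[[78,0,0],[0,0,0],0.4],[[78,0,0],[0,0,0],0.4]])

```text
time: 6.25
tcp_pos: [0.448, 0.2403, 0.1526]
orientation: [180.0, 0.1, -165.8]
force: [0.6, 0.2, -1.2]
finger_gap: 0.0666
gripper_force: 45.3
```

Run:
```python
import mv,cv2,numpy as np
from bench import *
mv.rel(.446,.239,.32,194.5);mv.rel(.484,-.1215,.25,164.5)
T=snapshot("top")[:,:,::-1];S=snapshot("scene")[:,:,::-1];cv2.imwrite("pics/t2.png",T);cv2.imwrite("pics/s2.png",S)
cv2.imwrite("pics/a3.png",np.hstack([T[100:300,180:440],S[100:300,260:440]]).repeat(1,0))
```

```text
t 6.2 tcp [0.448  0.2403 0.1526] rpy [ 1.800e+02  1.000e-01 -1.658e+02] q [ 28.  16. -19.  55.  -0.  14.] shift [   2.   -1. -167.] turn [ 0.     0.002 -0.006]
t 6.2 tcp [0.448  0.2403 0.1526] rpy [ 1.800e+02  1.000e-01 -1.658e+02] q [ 28.  16. -19.  55.  -0.  14.] shift [  54. -360.  -98.] turn [0.001 0.002 0.518]
```

View pics/a3.png

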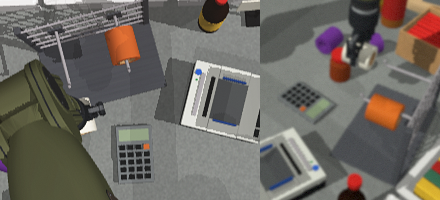

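servo_tool(steps=[[[0,0,-30],[0,0,0],0.4],[[0,0,-65],[0,0,0.02],0.4],[[5,-25,-98],[0,0,0.05],0.4],[[12,-65,-98],[0,0,0.1],0.4],[[18,-110,-98],[0,0,0.16],0.4],[[25,-155,-98],[0,0,0.22],0.4],[[32,-200,-98],[0,0,0.29],0.4],[[39,-245,-98],[0,0,0.36],0.4],[[45,-290,-98],[0,0,0.42],0.4],[[50,-330,-98],[0,0,0.48],0.4],[[54,-352,-98],[0,0,0.518],0.4],[[54,-360,-98],[0,0,0.518],0.4]])

```text
time: 7.55
tcp_pos: [0.4837, -0.1251, 0.2502]
orientation: [-180.0, 0.0, 164.3]
force: [0.1, -0.0, -1.2]
finger_gap: 0.0668
gripper_force: 46.2
```

servo_tool(steps=[[[0,0,0],[0,0,0],0.4],[[0,0,0],[0,0,0],0.4]])

```text
time: 7.75
tcp_pos: [0.483, -0.1217, 0.2502]
orientation: [180.0, -0.0, 164.5]
force: [0.3, 1.0, -2.2]
finger_gap: 0.0667
gripper_force: 46.2
```

Run:
```python
import mv,cv2,numpy as np
from bench import *
mv.rel(.484,-.1215,.13,164.5);mv.rel(.484,-.1215,.057,164.5)
T=snapshot("top")[:,:,::-1];S=snapshot("scene")[:,:,::-1]
c=lambda I,x0,x1,y0,y1:cv2.resize(I[y0:y1,x0:x1],None,fx=2.5,fy=2.5,interpolation=cv2.INTER_CUBIC)
cv2.imwrite("pics/a4.png",np.hstack([c(T,340,500,130,270),c(S,190,350,160,300)]))
```

```text
t 7.8 tcp [ 0.483  -0.1217  0.2502] rpy [180.   -0.  164.5] q [-14.  12.  -9.  69.   0.   1.] shift [ -1.   0. 120.] turn [ 0.001 -0.     0.001]
t 7.8 tcp [ 0.483  -0.1217  0.2502] rpy [180.   -0.  164.5] q [-14.  12.  -9.  69.   0.   1.] shift [ -1.   0. 193.] turn [ 0.001 -0.     0.001]
```

View pics/a4.png

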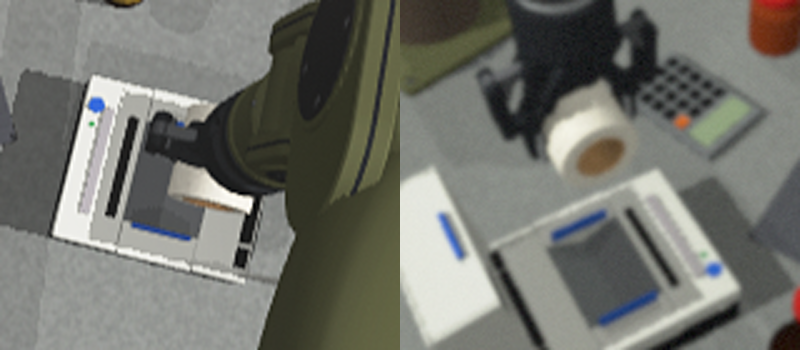

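servo_tool(steps=[[[-1,0,30],[0,0,0],0.4],[[-1,0,65],[0,0,0],0.4],[[-1,0,100],[0,0,0],0.4],[[-1,0,130],[0,0,0],0.4],[[-1,0,155],[0,0,0],0.4],[[-1,0,172],[0,0,0],0.4],[[-1,0,182],[0,0,0],0.4],[[-1,0,188],[0,0,0],0.4],[[-1,0,188],[0,0,0],0.4],[[-1,0,188],[0,0,0],0.4]])

```text
time: 8.85
tcp_pos: [0.4846, -0.1226, 0.0631]
orientation: [180.0, 0.1, 164.5]
force: [0.4, 0.2, -1.5]
finger_gap: 0.067
gripper_force: 46.2
```

servo_tool(steps=[[[0,0,2],[0,0,0],0.4],[[0,0,4],[0,0,0],0.4],[[0,0,4],[0,0,0],0.4]])

```text
time: 9.15
tcp_pos: [0.4838, -0.1227, 0.0584]
orientation: [180.0, 0.0, 164.5]
force: [-1.0, -0.0, -1.9]
finger_gap: 0.0668
gripper_force: 46.2
```

servo_tool(steps=[[[0,0,1],[0,0,0],0.4],[[0,0,2],[0,0,0],0.4],[[0,0,2],[0,0,0],0.4]])

```text
time: 9.45
tcp_pos: [0.4837, -0.1226, 0.0562]
orientation: [-180.0, -0.0, 164.5]
force: [-0.1, -0.0, -2.6]
finger_gap: 0.067
gripper_force: 46.2
```

servo_tool(steps=[[[0,0,1],[0,0,0],0.4],[[0,0,1.5],[0,0,0],0.4],[[0,0,1.5],[0,0,0],0.4]])

```text
time: 9.75
tcp_pos: [0.4838, -0.1227, 0.0556]
orientation: [-180.0, 0.0, 164.5]
force: [-2.9, -0.3, 5.7]
finger_gap: 0.0666
gripper_force: 47.0
```

Contact is felt at the expected height, so I release and retreat.

servo_tool(steps=[[[0,0,0],[0,0,0],0.8],[[0,0,0],[0,0,0],1],[[0,0,0],[0,0,0],1],[[0,0,0],[0,0,0],1],[[0,0,0],[0,0,0],1],[[0,0,0],[0,0,0],1],[[0,0,0],[0,0,0],1]])

```text
time: 10.45
tcp_pos: [0.4838, -0.1227, 0.0548]
orientation: [180.0, -0.0, 164.5]
force: [0.3, 0.8, 0.6]
finger_gap: 0.0853
gripper_force: 0.0
```

servo_tool(steps=[[[0,0,-8],[0,0,0],1],[[0,0,-20],[0,0,0],1],[[0,0,-40],[0,0,0],1],[[0,0,-70],[0,0,0],1],[[0,0,-110],[0,0,0],1],[[0,0,-150],[0,0,0],1],[[0,0,-200],[0,0,0],1],[[0,0,-250],[0,0,0],1],[[0,0,-290],[0,0,0],0.5],[[0,0,-300],[0,0,0],0]])

```text
time: 11.45
tcp_pos: [0.4854, -0.1231, 0.3606]
orientation: [180.0, 0.5, 164.5]
force: [0.9, 0.1, -0.9]
finger_gap: 0.059
gripper_force: 0.0
```

Run:
```python
from roll import *
import mv
S=snapshot("scene")[:,:,::-1].copy();T=snapshot("top")[:,:,::-1].copy()
p=np.load("p1.npy"); X,Y,A,th=p[3:7]
def w(x,y,z): return np.r_[X,Y,0]+R.from_euler('z',A).apply([x,y,z])
for t in(1.75,1.2,.6,0.):
    c,s=np.cos(t),np.sin(t); print(t,w(.085-.12*c+.062*s,0,.059+.12*s+.062*c).round(3))
mv.rel(.5,-.2,.36,164.5)
for t in (0,np.pi): pass
q=cv2.convexHull(proj('scene',cyl(*w(0,0,.079),A+np.pi/2)).astype(np.float32)).astype(int); cv2.polylines(S,[q],True,(0,255,0),1)
c=lambda I,x0,x1,y0,y1:cv2.resize(I[y0:y1,x0:x1],None,fx=2.5,fy=2.5,interpolation=cv2.INTER_CUBIC)
cv2.imwrite("pics/a5.png",np.hstack([c(T,350,510,140,270),c(S,170,330,200,330)]))
```

```text
1.75 [ 0.439 -0.284  0.166]
1.2 [ 0.457 -0.218  0.193]
0.6 [ 0.478 -0.143  0.178]
0.0 [ 0.493 -0.089  0.121]
t 11.6 tcp [ 0.4847 -0.1229  0.3571] rpy [180.    0.3 164.5] q [-14.  11.   5.  84.  -0.   1.] shift [-35. -70.  -3.] turn [ 0.     0.005 -0.   ]
```

View pics/a5.png

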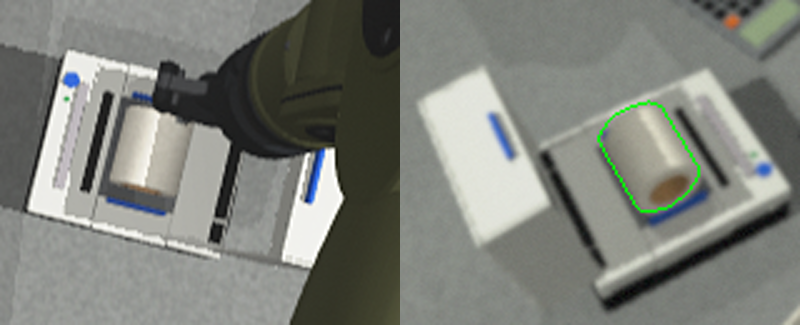

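The roll is seated: its outline matches the predicted seated pose. Next I go behind the cover with shut fingers.

servo_tool(steps=[[[0,-45,0],[0,0,0],0],[[0,-90,0],[0,0,0],0],[[0,-135,0],[0,0,0],0],[[0,-180,0],[0,0,0],0],[[0,-215,0],[0,0,0],0],[[0,-228,20],[0,0,0],0],[[0,-228,60],[0,0,0],0],[[0,-228,100],[0,0,0],0],[[0,-228,140],[0,0,0],0],[[0,-228,175],[0,0,0],0],[[0,-228,192],[0,0,0],0],[[0,-228,192],[0,0,0],0]])

```text
time: 12.75
tcp_pos: [0.4193, -0.3395, 0.1578]
orientation: [179.8, -0.6, 164.5]
force: [0.1, 0.2, 0.2]
finger_gap: 0.0003
gripper_force: 0.0
```

```bash
cat > cov.py <<'E'
from h import *
p=np.load("p1.npy"); X,Y,A=p[3:6]
s=get_state(); l=R.from_euler('z',-A).apply(s['tcp_pos']-[X,Y,0]); print(s['time'],"printer frame",l.round(4),s['orientation'].round(1),s['force'].round(1),"gap",s['finger_gap'].round(4))
for t in np.arange(1.7,-.01,-.1):
    c,q=np.cos(t),np.sin(t); e=np.array([.085-.12*c+.062*q+.014*min(1,t/.4),0,.059+.12*q+.062*c]); d=(e-l)*1e3; print(round(t,1),"tool",np.round([-d[1],-d[0],-d[2]]))
E
python3 cov.py
```

```text
Traceback (most recent call last):
  File "cov.py", line 3, in <module>
    s=get_state(); l=R.from_euler('z',-A).apply(s['tcp_pos']-[X,Y,0]); print(s['time'],"printer frame",l.round(4),s['orientation'].round(1),s['force'].round(1),"gap",s['finger_gap'].round(4))
                                                                                                                                                                      ^^^^^^^^^^^^^^^^^^^^^
AttributeError: 'float' object has no attribute 'round'
```

```bash
sed -i 's/,"gap".*$/)/' cov.py; python3 cov.py
```

```text
12.75 printer frame [ 0.2263 -0.0044  0.1578] [179.8  -0.6 164.5] [0.1 0.2 0.2]
1.7 tool [ -4.  50. -12.]
1.6 tool [ -4.  62. -19.]
1.5 tool [ -4.  74. -25.]
1.4 tool [ -4.  87. -30.]
1.3 tool [ -4. 100. -33.]
1.2 tool [ -4. 113. -36.]
1.1 tool [ -4. 127. -36.]
1.0 tool [ -4. 140. -36.]
0.9 tool [ -4. 153. -34.]
0.8 tool [ -4. 166. -30.]
0.7 tool [ -4. 179. -26.]
0.6 tool [ -4. 191. -20.]
0.5 tool [ -4. 203. -13.]
0.4 tool [ -4. 214.  -5.]
0.3 tool [ -4. 227.   4.]
0.2 tool [ -4. 240.  14.]
0.1 tool [ -4. 251.  25.]
-0.0 tool [ -4. 261.  37.]
```

servo_tool(steps=[[[-4,15,0],[0,0,0],0],[[-4,32,-5],[0,0,0],0],[[-4,50,-12],[0,0,0],0],[[-4,62,-19],[0,0,0],0],[[-4,74,-25],[0,0,0],0],[[-4,87,-30],[0,0,0],0],[[-4,100,-33],[0,0,0],0],[[-4,113,-36],[0,0,0],0],[[-4,127,-36],[0,0,0],0],[[-4,140,-36],[0,0,0],0],[[-4,140,-36],[0,0,0],0]])

```text
time: 13.85
tcp_pos: [0.4644, -0.2063, 0.1985]
orientation: [179.9, -0.0, 164.6]
force: [0.3, 0.1, -0.7]
finger_gap: -0.0006
gripper_force: 0.0
```

```bash
python3 cov.py
python3 - <<'E'
from bench import *
import cv2,numpy as np
S=snapshot("scene")[:,:,::-1];T=snapshot("top")[:,:,::-1]
c=lambda I,x0,x1,y0,y1:cv2.resize(I[y0:y1,x0:x1],None,fx=2.5,fy=2.5,interpolation=cv2.INTER_CUBIC)
cv2.imwrite("pics/a6.png",np.hstack([c(T,350,510,140,270),c(S,170,330,200,330)]))
E
```

```text
13.85 printer frame [0.0859 0.0035 0.1985] [179.9  -0.  164.6] [ 0.3  0.1 -0.7]
1.7 tool [  3. -90.  29.]
1.6 tool [  3. -79.  21.]
1.5 tool [  3. -66.  15.]
1.4 tool [  3. -54.  11.]
1.3 tool [  3. -41.   7.]
1.2 tool [  3. -27.   5.]
1.1 tool [  3. -14.   4.]
1.0 tool [ 3. -0.  5.]
0.9 tool [ 3. 13.  7.]
0.8 tool [ 3. 26. 10.]
0.7 tool [ 3. 39. 15.]
0.6 tool [ 3. 51. 21.]
0.5 tool [ 3. 62. 28.]
0.4 tool [ 3. 73. 36.]
0.3 tool [ 3. 87. 45.]
0.2 tool [ 3. 99. 55.]
0.1 tool [  3. 111.  66.]
-0.0 tool [  3. 121.  78.]
```

View pics/a6.png

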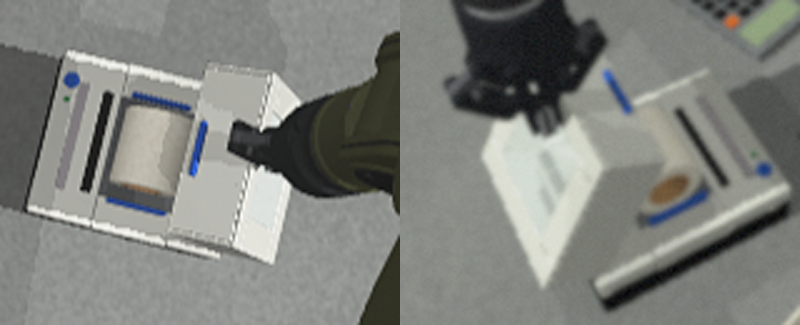

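The cover is swinging, at about 1.05 rad, with the finger tips on its outer face near the free edge. The roll is undisturbed in the bed. I keep following the arc.

servo_tool(steps=[[[3,13,7],[0,0,0],0],[[3,26,11],[0,0,0],0],[[3,39,17],[0,0,0],0],[[3,51,23],[0,0,0],0],[[3,62,30],[0,0,0],0],[[3,74,38],[0,0,0],0],[[3,87,47],[0,0,0],0],[[3,99,57],[0,0,0],0],[[3,111,68],[0,0,0],0],[[3,116,74],[0,0,0],0],[[3,118,77],[0,0,0],0],[[3,118,77],[0,0,0],0]])

```text
time: 15.15
tcp_pos: [0.4923, -0.0937, 0.1211]
orientation: [-180.0, -0.1, 164.5]
force: [-0.4, 0.1, -0.3]
finger_gap: 0.0003
gripper_force: 0.0
```

servo_tool(steps=[[[0,0,1],[0,0,0],0],[[0,0,1],[0,0,0],0]])

```text
time: 15.35
tcp_pos: [0.493, -0.0944, 0.1211]
orientation: [-180.0, 0.0, 164.4]
force: [0.6, -0.7, -0.7]
finger_gap: 0.0
gripper_force: 0.0
```

```bash
python3 cov.py|sed -n '1p;$p'
```

```text
15.35 printer frame [-0.0296  0.0012  0.1211] [-180.     0.   164.4] [ 0.6 -0.7 -0.7]
-0.0 tool [1. 5. 0.]
```

servo_tool(steps=[[[0,2,1],[0,0,0],0],[[0,4,2],[0,0,0],0],[[0,4,2],[0,0,0],0]])

```text
time: 15.65
tcp_pos: [0.4939, -0.092, 0.12]
orientation: [-179.8, 0.1, 164.4]
force: [-2.9, -4.6, 7.8]
finger_gap: 0.0001
gripper_force: 3.6
```

servo_tool(steps=[[[0,0,1],[0,0,0],0],[[0,0,1],[0,0,0],0]])

```text
time: 15.85
tcp_pos: [0.4939, -0.092, 0.1199]
orientation: [-179.8, 0.1, 164.4]
force: [-4.2, -3.9, 13.7]
finger_gap: -0.0001
gripper_force: 6.8
```

servo_tool(steps=[[[0,-2,1],[0,0,0],0],[[0,-2,1.5],[0,0,0],0],[[0,-2,1.5],[0,0,0],0]])

```text
time: 16.15
tcp_pos: [0.4939, -0.0921, 0.1198]
orientation: [179.9, 0.2, 164.5]
force: [-6.6, 1.3, 23.7]
finger_gap: -0.0
gripper_force: 11.6
```

servo_tool(steps=[[[0,0,-10],[0,0,0],0],[[0,0,-40],[0,0,0],0],[[0,0,-80],[0,0,0],0],[[0,0,-120],[0,0,0],0],[[0,-45,-150],[0,0,0],0],[[-20,-90,-160],[0,0,0],0],[[20,-140,-160],[0,0,0],0],[[50,-190,-160],[0,0,0],0],[[60,-240,-160],[0,0,0],0],[[60,-280,-160],[0,0,0],0],[[60,-280,-160],[0,0,0],0],[[60,-280,-160],[0,0,0],0]])

```text
time: 17.35
tcp_pos: [0.3599, -0.3475, 0.2762]
orientation: [180.0, 0.0, 164.3]
force: [-0.2, 0.1, 0.3]
finger_gap: 0.0001
gripper_force: 0.0
```

```bash
cat > chk.py <<'E'
from roll import *
# shut-cover check: white edge line of top face at the free edge and orange roll mask vs start
S=snapshot("scene")[:,:,::-1].copy();T=snapshot("top")[:,:,::-1].copy();cv2.imwrite("pics/s9.png",S);cv2.imwrite("pics/t9.png",T)
for n,I,I0 in(('top',T,cv2.imread('pics/t.png')),('scene',S,cv2.imread('pics/s.png'))):
    f=lambda J:cv2.moments(cv2.inRange(cv2.cvtColor(J,cv2.COLOR_BGR2HSV),(8,180,120),(16,255,255))[120:240,280:420])
    a,b=f(I),f(I0); print(n,"orange shift px",round(a['m10']/a['m00']-b['m10']/b['m00'],2),round(a['m01']/a['m00']-b['m01']/b['m00'],2))
# cover: fit of bright top-face outline
p=np.load("p1.npy"); X,Y,A=p[3:6]; z=R.from_euler('z',A).as_matrix()
for i,(n,I) in enumerate((('top',T),('scene',S))):
    g=cv2.cvtColor(I,cv2.COLOR_BGR2GRAY).astype(float); g=cv2.GaussianBlur(g,(0,0),1); G=np.hypot(cv2.Sobel(g,6,1,0),cv2.Sobel(g,6,0,1)); out=[]
    for t in np.arange(-.04,.25,.02):
        c,s=np.cos(t),np.sin(t); w=np.linspace(-.07,.07,80)
        P=np.c_[np.full(80,.085-.15*c+.062*s),w,np.full(80,.059+.15*s+.062*c)]@z.T+[X,Y,0]
        v=proj(n,P+p[7+3*i:10+3*i]);cc,f,_=C[n];d=v-[cc['cx'],cc['cy']];v=d*(1+p[13+i]*(d**2).sum(1,keepdims=True)/f**2)+[cc['cx'],cc['cy']]
        out.append((round(t,2),int(cv2.remap(G,v[:,:1].astype(np.float32),v[:,1:].astype(np.float32),1).mean())))
    print(n,out)
E
python3 chk.py
```

```text
top orange shift px 0.14 0.01
scene orange shift px -2.31 -2.57
top [(np.float64(-0.04), 182), (np.float64(-0.02), 232), (np.float64(0.0), 230), (np.float64(0.02), 173), (np.float64(0.04), 94), (np.float64(0.06), 37), (np.float64(0.08), 14), (np.float64(0.1), 11), (np.float64(0.12), 11), (np.float64(0.14), 12), (np.float64(0.16), 16), (np.float64(0.18), 27), (np.float64(0.2), 38), (np.float64(0.22), 35), (np.float64(0.24), 45)]
scene [(np.float64(-0.04), 112), (np.float64(-0.02), 110), (np.float64(0.0), 107), (np.float64(0.02), 103), (np.float64(0.04), 98), (np.float64(0.06), 92), (np.float64(0.08), 84), (np.float64(0.1), 75), (np.float64(0.12), 64), (np.float64(0.14), 53), (np.float64(0.16), 42), (np.float64(0.18), 32), (np.float64(0.2), 24), (np.float64(0.22), 19), (np.float64(0.24), 16)]
```

Both checks pass. The top-view edge of the cover fits 0 rad, the press stalled at the shut height with 24 N, and the orange roll has not moved in the top view.

```bash
python3 -c "
from bench import *
print(finish_job())"
```

```text
the job is handed in; nothing more can be done
None
```

The job is handed in, but the hand-in returned no verdict: the white roll is in the printer's bed, the cover is pressed fully shut, and the orange roll still hangs on its peg, at about 17 s of the 64 s allowed.

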